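# Check the metal detector with the round-headed test stick

### The arm

A 6-joint arm with a two-finger parallel gripper is mounted at the origin on a cart in front of the work surface, level with it; the furniture and walls round the work are solid. World frame = base frame: x ahead of the robot, y to its left, z up, the work surface at z = 0. Lengths are in m, angles in rad, forces in N, time in s.
With the tool pointing down it reaches from about 0.35 to 0.775 m from the base axis. Payload 7.3 kg.
Tool frame: the origin (TCP) lies at the very end of the fingers, on their centre line; the grasp point (between the pads) lies 19 mm behind it (robot.tcp_to_grasp is the distance from the TCP to the grasp point, in m); x points along the fingers, y is the direction in which the jaws open and shut, and the axes are right-handed (so a half turn about x gives the same grasp; the last joint's range is limited). The gripper opens to 92 mm and grips with 3 to 60 N. Pads are 19 mm wide; open, the fingers measure 130 mm over their backs; the gripper's body (75 mm by 190 mm) begins 47 mm behind the grasp point.
Start: joints at [-1.444, 0.342, 1.524, -0, 1.275, -0.146], TCP at [0.141, -0.506, 0.227] pointing down, gripper open.
Joint ranges: [-2.53, 2.53], [-0.77, 2.02], [0.04, 2.7], [-1, 4.14], [0.28, 2.66], [-3.11, 3.11]. Speed limits (rad/s): [2.57, 2.57, 3.14, 3.14, 3.14, 3.14].

### API

Orientations are given as [roll, pitch, yaw] about the fixed x, y, z axes, in that order (R = Rz(yaw) Ry(pitch) Rx(roll)).
In Python, from cell import robot gives the robot as it stands.
- The arm moves only by the tool move_arm, never from a script. Its argument "increments" is a list of rows, each a list of 4 numbers: the shift along the tool's x, y, z normalised to -1 to 1, where 1 is 40 cm, then the turn about the tool's x normalised to -1 to 1, where 1 is 60 degrees. In form: [[dx, dy, dz, twist], ...]. A call has 1 to 5 rows; each row is the pose to reach, as a shift and turn from the pose commanded when the call began, along the tool's axes at that moment; what a row does not reach only later rows make up. A row lasts 1/8 s, in which the tool goes at most 62.5 mm and 10.7 degrees, less where a joint would pass 70% of its speed; a pose out of reach is approached as far as the arm can. A call with a number of a shift or a turn outside -1 to 1 is refused whole. A call with a gripper value outside its range is refused whole. "gripper" is the closure, from 0 (fully open) to 1 (shut), set as the call begins (left out, the last holds). The fingers move at their own pace and stop on an object; "squeeze" is the grip in N (left out, the last holds). Time passes only in rows, so rows that repeat a pose let the fingers close. It gives the time, the measured TCP pose, the force and the opening at its end, in the units of the state.
- robot.observe(): the state, without advancing time (a new reading comes with each control period).
- robot.read_camera(name): name is "side" or "top" or "wrist"; returns the picture (400x640x3 uint8, red, green, blue); there is no depth.
- robot.camera_params(name): a dict with "fx", "fy", "cx", "cy" (pixels), "R" (3x3) and "t" (3): a world point X has camera coordinates R X + t; the wrist camera has in their place "tool_from_camera" (4x4, takes a point from camera to tool coordinates, whose origin is the TCP and whose axes are the tool frame's). Camera axes: x right, y down, z forward; pixel columns grow to the right and rows downward; lengths in m; the calibration is good to about 2 mm. A picture is of the moment at which its call begins: read the wrist's pose just before it. camera_params takes no time and is no camera call.
- robot.hand_in(): hands the job in, once; it reports no verdict.
The state is a dict: "time": time; "qpos": joint angles; "qvel": joint speeds; "joint_efforts": joint torques, N m; "tool_pos": TCP position; "tool_rot": TCP orientation; "contact_force": force on the tool from outside, world axes, zero at the start; "torque": the same for the moment, N m; "opening": finger opening in m.
Only numpy, scipy, OpenCV 4.12 (cv2) and the standard library are available. Lean on these libraries where they do the work, as an engineer would, in place of code of your own. Each camera call takes 0.05 s, during which the arm holds its last target.

### The job

Do the hourly check of the bench-top metal detector: slide the small cover of the test port on its hood fully open by the knob, take the test stick with the round head out of its stand, and pass it upright, without forcing it, down through the narrow slot until the line across its blade is level with the top of the hood. Finish while still holding the stick there (do not let go: it must hang from the gripper in the middle of the throat while the detector reads it), with the cover left open and the two other sticks left in their stand.

Things in the scene. Friction and masses are not known exactly. Their poses are not given: they have to be found in the camera images.
- detector: bench-top metal detector, fixed: steel housing 180 x 240 x 80 mm (x, y, z) on 45 mm feet, aluminium hood 130 x 200 mm whose flat top is 155 mm above the table, infeed chute behind (+x, from 65 mm behind the slot, up to 205 mm high). Panel on its front (-x). Origin on the table under the slot, z up. A throat 80 x 100 mm runs down under the slot
- test_slot (a point): centre of the test slot, level with the hood's flat top (155 mm above the table). It goes straight down through a 12 mm thick white insert; 26 mm long along the detector's y, 10 mm wide along its x (2 mm more than the stick's blade each way), with a 2 mm bevel at its mouth. Axes as the detector's
- port_cover (a joint): steel cover plate (34 x 66 x 3 mm) that slides on the hood over the test slot, m: 0 shut, 0.045 fully open, at its stop; grows as it slides along the detector's +y (to the left, seen from the robot). Starts 0 to 8 mm open, stays where it is left, about 2 N moves it. Guide rails 6 mm high, 20 mm either side of its middle line, left of the slot only
- cover_knob (a point): grip centre of the cover's black round knob: 18 mm across on a 12 mm neck, its top 28 mm and this point 20 mm above the hood's top. On the cover's middle line; 34 mm from the slot's centre along the detector's +y when shut, 79 mm when fully open
- stick_stand: grey block 50 x 185 x 50 mm (x, y, z) on a base plate 70 x 200 x 6 mm, fixed to the table, with three upright slots 58 mm apart along its y, in each of which a test stick stands 45 mm deep; origin in the middle of its underside; z up
- stick_round_head (a point): centre of the round head (disc 36 mm across, 12 mm thick, flat faces towards the stick's x and -x: grip across these) of the wanted stick. Stick's z runs up the blade. Depth line 38 mm below this point, tip 108 mm below, top of the stick 18 mm above. In the stand this point is 113 mm above the table. Which of the three slots it stands in differs
- stick_round_tip (a point): middle of the lower end (tip) of the round-headed stick's blade, 70 mm below its depth line; axes as the stick's; the last 4 mm are stepped in to 6 x 21 mm
- stick_round_line (a point): middle of the round-headed stick's blade at the dark depth line that runs round it
- stick_bar_head (a point): head of a second stick, to be left in the stand: same blade, with a cross bar 48 mm wide and 18 mm high as its head; this point is 2 mm above the bar's centre
- stick_slim_head (a point): centre of the head of the third stick, to be left in the stand: same blade, with a straight head no wider than the blade (24 mm), 32 mm high
- stick_round: the round-headed test stick: white flat blade 24 mm wide (y), 8 mm thick (x), round head on top, 126 mm long, about 50 g; origin in the middle of its lower end (tip)

How it is judged:
By the outcome, as a careful person would: the job done as asked, in the order asked, and still so for the second after the job is handed in, while the arm keeps its last pose, push and grip.
It also fails if it takes over 64 s, if anything falls off the work surface, if the arm or the gripper's body presses on something with over 40 N, if the wrist force passes 120 N, or if a joint passes its speed limit or range.

## Working session

There is one attempt and no reset: what is moved stays moved. The work goes in short steps, Python scripts to look and compute and a tool call to move; the robot and the scene stay as the last step left them, time stands still between calls to the robot, and variables do not carry over. Pictures are saved under pics/ and viewed, and the job is handed in when it is done.

Besides the shell and the picture viewer there is one more tool, called after "Call:" as name([rows], argument=value, ...), one row to a line, values as JSON. move_arm: Moves the arm, as the interface text tells. Its arguments: {"type":"object","properties":{"increments":{"type":"array","items":{"type":"array","items":{"type":"number"}}},"gripper":{"type":"number"},"squeeze":{"type":"number"}},"required":["increments"]}

```bash
ls; mkdir -p pics
python3 - <<'E'
from cell import robot
import cv2,numpy as np
for n in ("side","top","wrist"):
    im=robot.read_camera(n); cv2.imwrite(f"pics/{n}0.png",im[:,:,::-1])
    p=robot.camera_params(n); print(n,{k:np.round(v,4).tolist() for k,v in p.items()})
print(robot.observe()); print(robot.tcp_to_grasp)
E
```

```text
pics
side {'fx': 390.2823, 'fy': 390.2823, 'cx': 319.2528, 'cy': 204.9055, 'R': [[-0.8601, -0.5099, -0.0158], [-0.1779, 0.3288, -0.9275], [0.4781, -0.7949, -0.3735]], 't': [0.4653, 0.1747, 0.7773]}
top {'fx': 418.3093, 'fy': 418.3093, 'cx': 321.6263, 'cy': 207.0993, 'R': [[0.0158, -0.9998, -0.0128], [-0.9854, -0.0134, -0.1699], [0.1696, 0.0153, -0.9854]], 't': [0.0682, 0.5133, 1.1387]}
wrist {'fx': 324.8777, 'fy': 324.8777, 'cx': 319.3847, 'cy': 196.4881, 'tool_from_camera': [[0.0009, -0.2985, 0.9544, -0.1586], [1.0, 0.0003, -0.0009, -0.0004], [0.0, 0.9544, 0.2985, -0.0803], [0.0, 0.0, 0.0, 1.0]]}
{'time': 0.15, 'qpos': array([-1.44400391e+00,  3.42581086e-01,  1.52477535e+00,  6.39061538e-06,
        1.27543494e+00, -1.45998936e-01]), 'qvel': array([ 3.81651685e-05, -1.82361323e-03, -4.41312897e-03,  9.87900325e-04,
       -1.63559984e-03, -1.92720227e-03]), 'joint_efforts': array([ 1.08684711e-03, -4.31467187e+01, -2.44355661e+01,  7.16728577e-02,
        5.37212519e-02, -7.02241209e-05]), 'tool_pos': array([ 0.14143059, -0.50527345,  0.22620284]), 'tool_rot': array([-1.72189372,  1.5695976 ,  1.69248842]), 'contact_force': array([-0.318959  , -0.35665056,  0.32288106]), 'torque': array([0.00750751, 0.02073514, 0.01893473]), 'opening': 0.09173686716398721}
0.0188
```

View pics/side0.png

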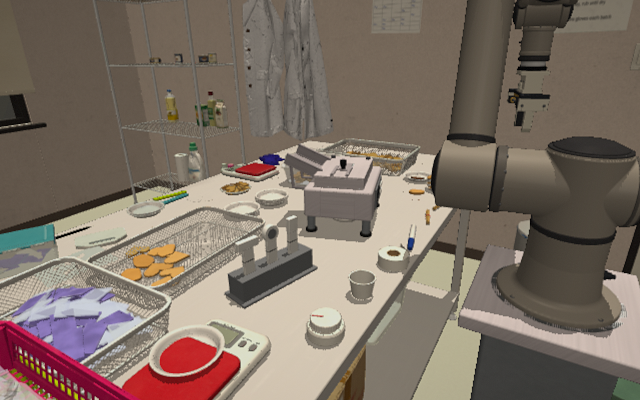

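View pics/top0.png

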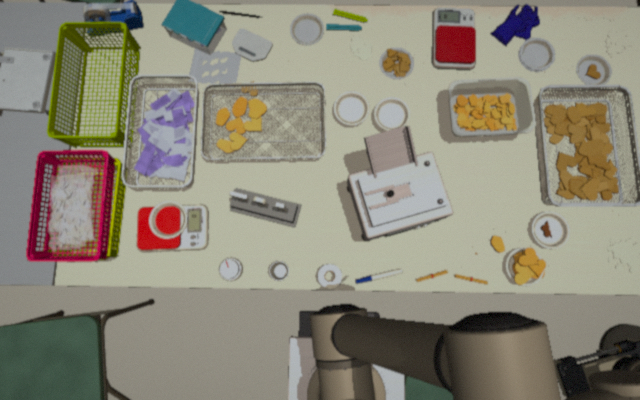

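View pics/wrist0.png

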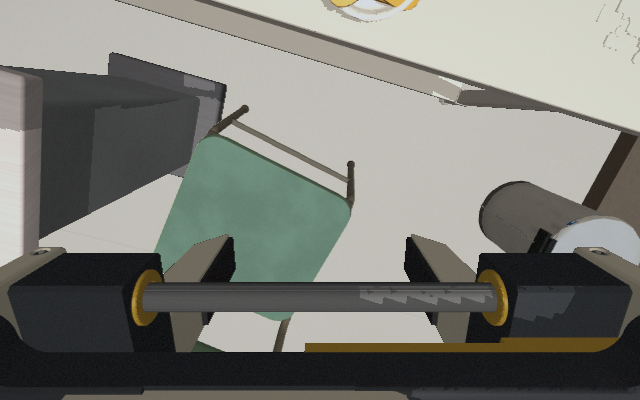

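Run:
```python
import cv2
a=cv2.imread("pics/top0.png"); b=cv2.imread("pics/side0.png")
cv2.imwrite("pics/t1.png",cv2.resize(a[115:250,335:465],None,fx=4.4,fy=4.4,interpolation=cv2.INTER_CUBIC))
cv2.imwrite("pics/t2.png",cv2.resize(a[175:235,220:310],None,fx=8,fy=8,interpolation=cv2.INTER_CUBIC))
cv2.imwrite("pics/s1.png",cv2.resize(b[205:310,220:325],None,fx=5.7,fy=5.7,interpolation=cv2.INTER_CUBIC))
cv2.imwrite("pics/s2.png",cv2.resize(b[135:245,275:395],None,fx=5,fy=5,interpolation=cv2.INTER_CUBIC))
```

```text
(no output)
```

View pics/t1.png

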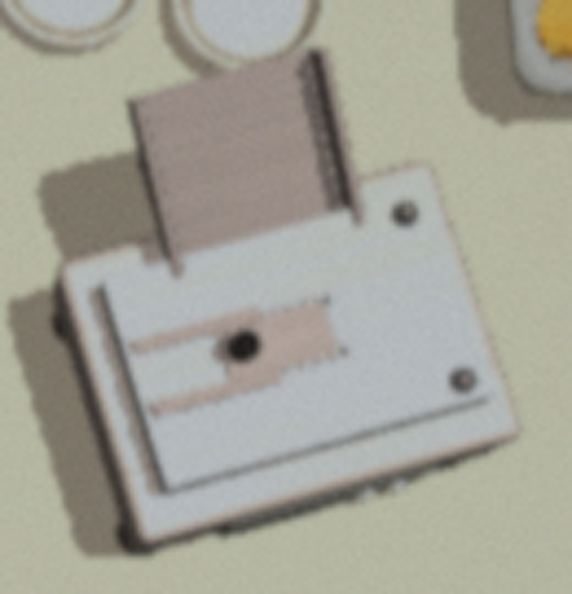

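View pics/t2.png

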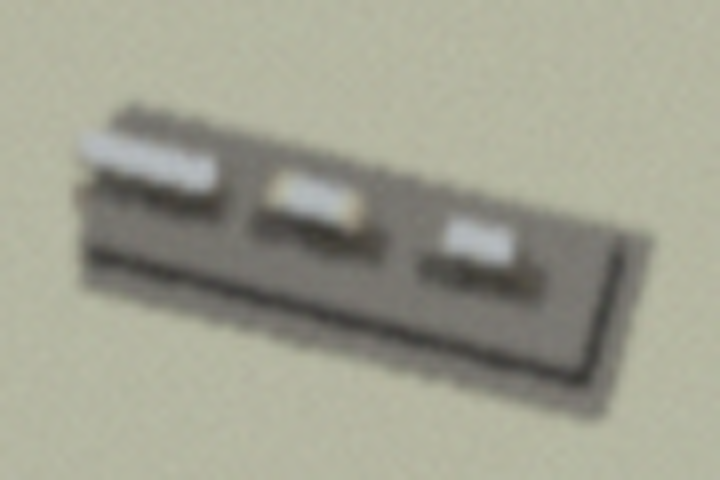

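View pics/s1.png

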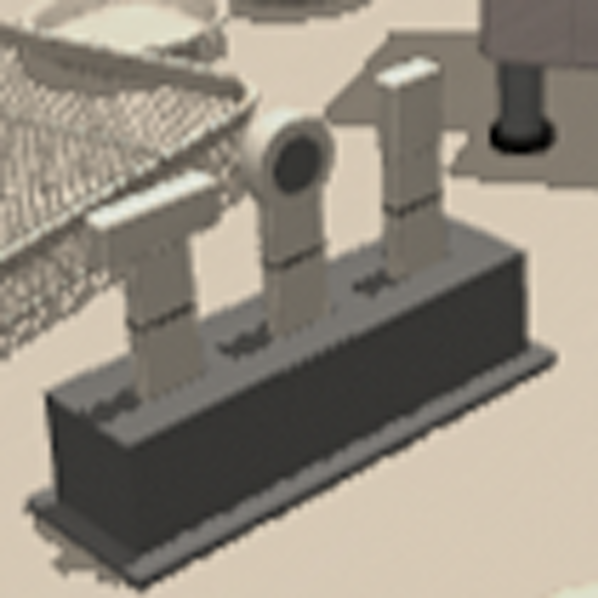

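View pics/s2.png

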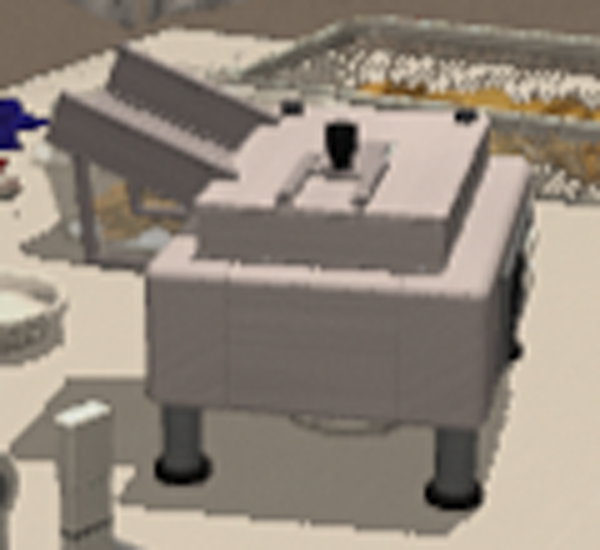

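```bash
cat > h.py <<'E'
from cell import robot
import numpy as np, cv2
from scipy.spatial.transform import Rotation as Ro
def Rt(rot): return Ro.from_euler('xyz',rot).as_matrix()
def unproj(name,uv,z,obs=None):
    p=robot.camera_params(name)
    d=np.array([(uv[0]-p['cx'])/p['fx'],(uv[1]-p['cy'])/p['fy'],1])
    if name=='wrist':
        T=np.array(p['tool_from_camera']); R=Rt(obs['tool_rot'])
        o=R@T[:3,3]+obs['tool_pos']; w=R@T[:3,:3]@d
    else:
        R=np.array(p['R']); o=-R.T@p['t']; w=R.T@d
    return o+w*(z-o[2])/w[2]
def proj(name,X,obs=None):
    p=robot.camera_params(name); X=np.asarray(X)
    if name=='wrist':
        T=np.array(p['tool_from_camera']); R=Rt(obs['tool_rot'])
        c=T[:3,:3].T@(R.T@(X-obs['tool_pos'])-T[:3,3])
    else: c=np.array(p['R'])@X+p['t']
    return np.array([p['fx']*c[0]/c[2]+p['cx'],p['fy']*c[1]/c[2]+p['cy']])
def shot(name,f,crop=None,s=1):
    o=robot.observe(); im=robot.read_camera(name)[:,:,::-1]; cv2.imwrite('pics/'+f.replace('.png','_raw.png'),im)
    if crop: x0,y0,x1,y1=crop; im=im[y0:y1,x0:x1]
    im=cv2.resize(im,None,fx=s,fy=s,interpolation=cv2.INTER_CUBIC); cv2.imwrite('pics/'+f,im); return o
E
python3 - <<'E'
from h import *
f=lambda u,v,z:np.round(unproj('top',(335+u/4.4,115+v/4.4),z),4)
k=f(245,343,.183);print('knob',k)
for n,uv,z in [('coverR1',(327,300),.158),('coverR2',(343,352),.158),('hoodNL',(163,490),.155),('hoodNR',(487,400),.155),('hoodFL',(103,288),.155),('housNL',(140,542),.125),('housNR',(517,432),.125),('hFR',(425,165),.125),('hFL',(65,268),.125)]: print(n,f(*uv,z))
g=lambda u,v,z:np.round(unproj('top',(220+u/8,175+v/8),z),4)
for n,uv,z in [('bar',(148,165),.123),('round',(318,195),.131),('slim',(480,240),.129),('blkNR',(582,382),.056),('blkNL',(95,255),.056),('blkFR',(622,235),.056)]: print(n,g(*uv,z))
s=lambda u,v,z:np.round(unproj('side',(220+u/5.7,205+v/5.7),z),4)
print('side round c',s(290,157,.113), s(408,70,.129))
print('side knob', unproj('side',(275+342/5,135+127/5),.183))
E
```

```text
knob [ 0.5266 -0.0986  0.183 ]
coverR1 [ 0.5581 -0.1505  0.158 ]
coverR2 [ 0.5272 -0.1592  0.158 ]
hoodNL [ 0.4454 -0.0546  0.155 ]
hoodNR [ 0.5006 -0.2424  0.155 ]
hoodFL [ 0.5644 -0.02    0.155 ]
housNL [ 0.4181 -0.0441  0.125 ]
housNR [ 0.4869 -0.2681  0.125 ]
hFR [ 0.651  -0.2183  0.125 ]
hFL [0.5837 0.0008 0.125 ]
bar [0.5266 0.2958 0.123 ]
round [0.5157 0.2375 0.131 ]
slim [0.5018 0.1839 0.129 ]
blkNR [0.4649 0.1552 0.056 ]
blkNL [0.5075 0.3276 0.056 ]
blkFR [0.5171 0.1426 0.056 ]
side round c [0.5134 0.2359 0.113 ] [0.4988 0.1817 0.129 ]
side knob [ 0.51812954 -0.09196937  0.183     ]
```

```bash
cat >> h.py <<'E'
def plan(pos,jaw=None):
    """jaw: world angle of tool y axis (mod pi)"""
    o=robot.observe(); R=Rt(o['tool_rot']); d=R.T@(np.asarray(pos)-o['tool_pos'])
    tw=0
    if jaw is not None:
        cur=np.arctan2(R[1,1],R[0,1]); e=(jaw-cur+np.pi/2)%np.pi-np.pi/2  # world ccw
        tw=-e if R[2,0]<0 else e
    print('inc',np.round(d/.4,4),'twist',round(np.degrees(tw)/60,4),'| jaw now',round(np.arctan2(R[1,1],R[0,1]),4),'q6',round(o['qpos'][5],3),'q1',round(o['qpos'][0],3),'pos',np.round(o['tool_pos'],4),'t',round(o['time'],2), 'F',np.round(o['contact_force'],2),'op',round(o['opening'],4)); return d/.4,tw
E
python3 - <<'E'
from h import *
o=robot.observe();print(np.round(Rt(o['tool_rot']),3))
plan([.525,-.095,.30],.29+np.pi/2)
E
```

```text
[[-0.     0.269 -0.963]
 [ 0.001 -0.963 -0.269]
 [-1.    -0.001 -0.   ]]
inc [-0.1834 -0.7296 -1.1998] twist -0.0164 | jaw now -1.298 q6 -0.146 q1 -1.444 pos [ 0.1414 -0.5053  0.2262] t 0.15 F [-0.32 -0.36  0.32] op 0.0917
```

Call:
move_arm([
  [-0.09,-0.36,-0.6,0],
  [-0.09,-0.36,-0.6,0],
  [-0.09,-0.36,-0.6,0],
  [-0.09,-0.36,-0.6,0],
  [-0.09,-0.36,-0.6,0],
], gripper=0.3)

```text
time: 0.78
tool_pos: [0.3353, -0.3, 0.2631]
tool_rot: [2.669, 1.57, -0.197]
contact_force: [0.6, 0.2, -0.2]
opening: 0.0643
```

Call:
move_arm([
  [-0.09,-0.36,-0.6,0],
  [-0.09,-0.36,-0.6,0],
  [-0.09,-0.36,-0.6,0],
  [-0.09,-0.36,-0.6,0],
  [-0.09,-0.36,-0.6,0],
])

```text
time: 1.4
tool_pos: [0.5276, -0.0963, 0.2987]
tool_rot: [-2.219, 1.57, 1.198]
contact_force: [-0.4, -1.0, -0.1]
opening: 0.0644
```

Run:
```python
from h import *
plan([.525,-.095,.30],.29+np.pi/2)
o=shot('wrist','w1.png')
plan([.525,-.095,.30],.29+np.pi/2)
```

```text
inc [-0.0033 -0.005   0.0055] twist -0.0138 | jaw now -1.2953 q6 0.972 q1 -0.324 pos [ 0.5276 -0.0963  0.2987] t 1.4 F [-0.37 -1.04 -0.09] op 0.0644
inc [-0.0029 -0.0018  0.0106] twist -0.0128 | jaw now -1.2942 q6 0.973 q1 -0.321 pos [ 0.5293 -0.0945  0.2988] t 1.45 F [-0.77  2.48 -0.04] op 0.0642
```

View pics/w1.png

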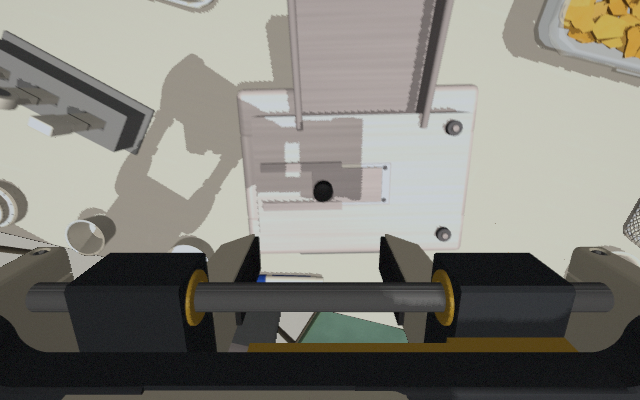

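Run:
```python
from h import *
o=shot('wrist','w2.png',(225,75,495,260),2.9)
np.save('o2.npy',o,allow_pickle=True)
plan([.525,-.095,.30],.29+np.pi/2)
```

```text
inc [-0.004  -0.0052  0.0057] twist -0.0125 | jaw now -1.2939 q6 0.97 q1 -0.324 pos [ 0.5278 -0.0964  0.2984] t 1.5 F [-0.51  0.22  0.6 ] op 0.0644
```

View pics/w2.png

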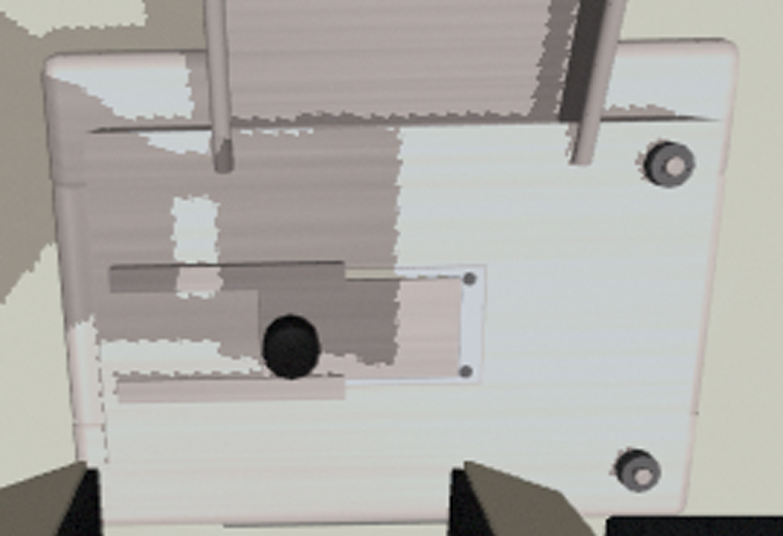

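Run:
```python
from h import *
o=np.load('o2.npy',allow_pickle=True).item()
o2=robot.observe(); print(o['tool_pos'],o2['tool_pos'])
f=lambda u,v,z:unproj('wrist',(225+(u+.5)/2.9-.5,75+(v+.5)/2.9-.5),z,o)
P={n:f(*uv,z) for n,uv,z in [('knob',(291,345),.181),('insTR',(487,265),.155),('insBR',(481,383),.155),('covTR',(461,280),.158),('covBR',(461,377),.158),('railT',(344,262),.161),('railTL',(110,266),.161),('railB',(344,399),.161),('railBL',(118,403),.161),('hoodFL',(90,130),.155),('hoodFR',(718,119),.155),('boltF',(469,279),.157),('boltN',(465,372),.157)]}
for n,p in P.items(): print(n,np.round(p,4))
d=lambda a,b:np.arctan2(-(P[a]-P[b])[0],(P[a]-P[b])[1])
for a,b in [('railTL','railT'),('railBL','railB'),('hoodFL','hoodFR')]: print(a,b,d(a,b))
a=.29
for y in (.29,.30):
  ey=np.array([-np.sin(y),np.cos(y)]);ex=np.array([np.cos(y),np.sin(y)])
  for n,p in P.items(): print(n,'x',round(p[:2]@ex,4),'y',round(p[:2]@ey,4))
```

```text
[ 0.52925754 -0.09453188  0.29883989] [ 0.52775672 -0.09637294  0.29841021]
knob [ 0.5273 -0.0995  0.181 ]
insTR [ 0.5636 -0.156   0.155 ]
insBR [ 0.5246 -0.1678  0.155 ]
covTR [ 0.557  -0.1487  0.158 ]
covBR [ 0.5256 -0.1597  0.158 ]
railT [ 0.5529 -0.11    0.161 ]
railTL [ 0.5311 -0.0383  0.161 ]
railB [ 0.5083 -0.1237  0.161 ]
railBL [ 0.4862 -0.0513  0.161 ]
hoodFL [ 0.5702 -0.0219  0.155 ]
hoodFR [ 0.627  -0.2096  0.155 ]
boltF [ 0.5579 -0.1514  0.157 ]
boltN [ 0.5274 -0.1607  0.157 ]
railTL railT 0.2943986796051927
railBL railB 0.2961790809798372
hoodFL hoodFR 0.2937725164492891
knob x 0.4768 y -0.2461
insTR x 0.4955 y -0.3106
insBR x 0.4547 y -0.3108
covTR x 0.4913 y -0.3018
covBR x 0.458 y -0.3033
railT x 0.4983 y -0.2635
railTL x 0.498 y -0.1885
railB x 0.4517 y -0.2639
railBL x 0.4513 y -0.1882
hoodFL x 0.5402 y -0.184
hoodFR x 0.5409 y -0.3802
boltF x 0.4913 y -0.3046
boltN x 0.4594 y -0.3048
knob x 0.4743 y -0.2508
insTR x 0.4923 y -0.3156
insBR x 0.4516 y -0.3153
covTR x 0.4882 y -0.3067
covBR x 0.4549 y -0.3079
railT x 0.4957 y -0.2685
railTL x 0.4961 y -0.1935
railB x 0.4491 y -0.2684
railBL x 0.4493 y -0.1927
hoodFL x 0.5383 y -0.1894
hoodFR x 0.5371 y -0.3856
boltF x 0.4883 y -0.3095
boltN x 0.4563 y -0.3093
```

Run:
```python
from h import *
plan([.527,-.0995,.163],.295+np.pi/2)
```

```text
inc [0.3385 0.0072 0.0041] twist -0.0173 | jaw now -1.2939 q6 0.97 q1 -0.324 pos [ 0.5278 -0.0964  0.2984] t 1.5 F [-0.51  0.22  0.6 ] op 0.0644
```

Call:
move_arm([
  [0.1,0.008,0.004,-0.018],
  [0.2,0.008,0.004,-0.018],
  [0.28,0.008,0.004,-0.018],
  [0.32,0.008,0.004,-0.018],
  [0.339,0.008,0.004,-0.018],
])

```text
time: 2.12
tool_pos: [0.5244, -0.103, 0.162]
tool_rot: [-0.465, 1.569, 2.967]
contact_force: [-0.1, -0.5, 0.2]
opening: 0.0644
```

Call:
move_arm([
  [0,0,0,0],
  [0,0,0,0],
  [0,0,0,0],
  [0,0,0,0],
], gripper=1.0, squeeze=10)

```text
time: 2.62
tool_pos: [0.5256, -0.1025, 0.1636]
tool_rot: [2.423, 1.57, -0.427]
contact_force: [0.2, 0.1, -0.3]
opening: 0.0288
```

Run:
```python
from h import *
plan([.527,-.0995,.163],.295+np.pi/2)
o=shot('wrist','w3.png')
```

```text
inc [ 0.0014 -0.0061 -0.0054] twist -0.0031 | jaw now -1.2791 q6 0.943 q1 -0.336 pos [ 0.5256 -0.1025  0.1636] t 2.62 F [ 0.24  0.05 -0.31] op 0.0288
```

View pics/w3.png

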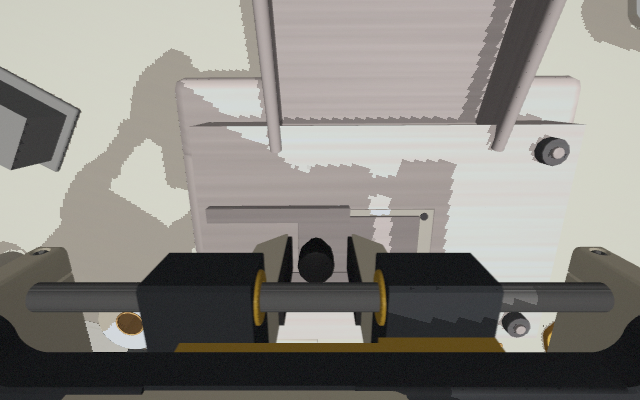

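Call:
move_arm([
  [0,0,0,0],
  [0,0,0,0],
  [0,0,0,0],
  [0,0,0,0],
])

```text
time: 3.18
tool_pos: [0.5255, -0.1023, 0.1632]
tool_rot: [2.926, 1.571, 0.076]
contact_force: [-0.6, 1.8, 3.2]
opening: 0.0171
```

Run:
```python
from h import *
plan([.527,-.0995,.163],.295+np.pi/2)
o=shot('wrist','w4.png')
R=Rt(o['tool_rot']);print(R)
```

```text
inc [ 0.0006 -0.0057 -0.0057] twist -0.0031 | jaw now -1.2791 q6 0.943 q1 -0.336 pos [ 0.5255 -0.1023  0.1632] t 3.17 F [-0.55  1.78  3.18] op 0.0171
[[ 1.67377941e-04  2.87592138e-01 -9.57752961e-01]
 [ 1.27776040e-05 -9.57752975e-01 -2.87592140e-01]
 [-9.99999986e-01  3.58987922e-05 -1.63981459e-04]]
```

View pics/w4.png

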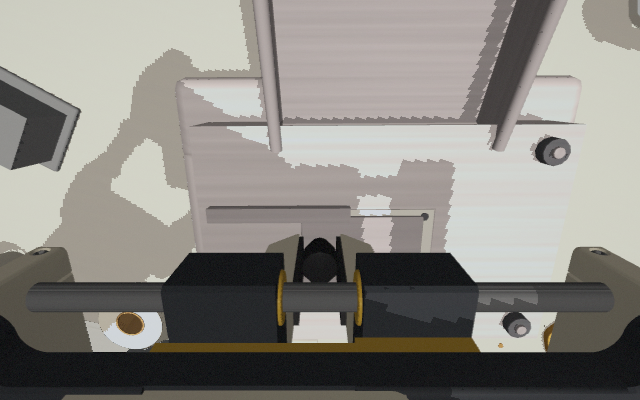

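Call:
move_arm([
  [0,-0.02,0,0],
  [0,-0.04,0,0],
  [0,-0.06,0,0],
  [0,-0.08,0,0],
  [0,-0.09,0,0],
])

```text
time: 3.85
tool_pos: [0.5148, -0.0674, 0.1632]
tool_rot: [0.525, 1.571, -2.324]
contact_force: [-0.7, -2.9, 3.4]
opening: 0.0172
```

Call:
move_arm([
  [0,-0.003,0,0],
  [0,-0.006,0,0],
  [0,-0.008,0,0],
])

```text
time: 4.22
tool_pos: [0.5142, -0.065, 0.1632]
tool_rot: [1.196, 1.571, -1.654]
contact_force: [-1.8, -2.9, 4.5]
opening: 0.0173
```

Run:
```python
from h import *
plan([.527,-.0995,.163],.295+np.pi/2)
o=shot('wrist','w5.png')
```

```text
inc [ 0.0005  0.0918 -0.006 ] twist -0.0034 | jaw now -1.2793 q6 1.006 q1 -0.274 pos [ 0.5142 -0.065   0.1632] t 4.22 F [-1.8  -2.91  4.48] op 0.0173
```

View pics/w5.png

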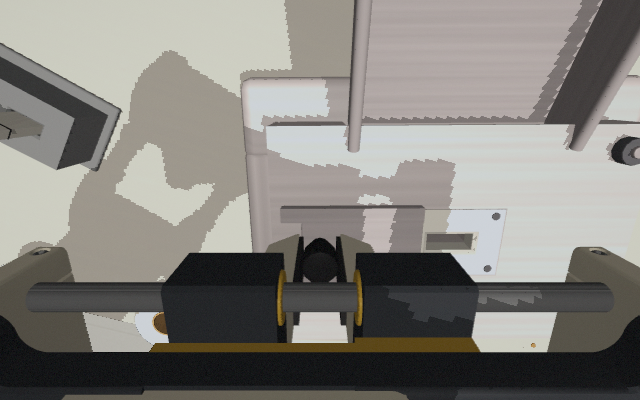

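Call:
move_arm([
  [0,-0.003,0,0],
  [0,-0.006,0,0],
  [0,-0.006,0,0],
])

```text
time: 4.65
tool_pos: [0.5134, -0.0625, 0.1632]
tool_rot: [-0.518, 1.571, 2.916]
contact_force: [-2.3, -2.2, 5.2]
opening: 0.0174
```

Call:
move_arm([
  [0,-0.003,0,0],
  [0,-0.006,0,0],
  [0,-0.006,0,0],
])

```text
time: 5.03
tool_pos: [0.5127, -0.0602, 0.1632]
tool_rot: [-0.622, 1.571, 2.811]
contact_force: [-2.5, -1.2, 4.1]
opening: 0.017
```

Call:
move_arm([
  [0,-0.004,0,0],
  [0,-0.008,0,0],
  [0,-0.008,0,0],
])

```text
time: 5.4
tool_pos: [0.5125, -0.0593, 0.1632]
tool_rot: [1.613, 1.567, -1.237]
contact_force: [0.0, -11.2, 2.2]
opening: 0.017
```

Run:
```python
from h import *
plan([.527,-.0995,.163],.295+np.pi/2)
o=shot('wrist','w6.png',(240,180,560,300),2.5)
```

```text
inc [ 0.0008  0.1067 -0.0059] twist -0.0032 | jaw now -1.2792 q6 1.019 q1 -0.262 pos [ 0.5125 -0.0593  0.1632] t 5.4 F [  0.02 -11.22   2.16] op 0.017
```

View pics/w6.png

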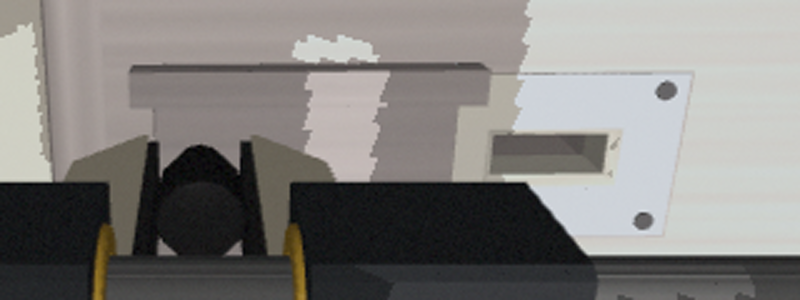

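Call:
move_arm([
  [0,0,0,0],
  [0,0,0,0],
  [0,0,0,0],
  [0,0,0,0],
], gripper=0.5)

```text
time: 5.95
tool_pos: [0.5118, -0.0569, 0.1629]
tool_rot: [-1.024, 1.57, 2.409]
contact_force: [0.4, -0.8, 0.3]
opening: 0.0453
```

Call:
move_arm([
  [-0.1,0,0,0],
  [-0.2,0.05,0,0],
  [-0.3,0.1,0,0],
  [-0.34,0.15,0,0],
  [-0.34,0.18,0,0],
], gripper=0.3)

```text
time: 6.58
tool_pos: [0.5332, -0.1269, 0.3001]
tool_rot: [2.518, 1.568, -0.333]
contact_force: [0.3, 0.5, -0.1]
opening: 0.0642
```

Call:
move_arm([
  [0,0,0,0],
  [0,0,0,0],
  [0,0,0,0],
])

```text
time: 6.95
tool_pos: [0.5323, -0.1255, 0.2985]
tool_rot: [-0.744, 1.569, 2.69]
contact_force: [0.1, -0.6, -0.2]
opening: 0.0644
```

Run:
```python
from h import *
o=shot('wrist','w7.png',(225,75,495,260),2.9)
np.save('o7.npy',o,allow_pickle=True)
plan([.527,-.0995,.3],.295+np.pi/2)
```

```text
inc [-0.0032 -0.0663 -0.0059] twist -0.0025 | jaw now -1.2785 q6 0.907 q1 -0.372 pos [ 0.5324 -0.1256  0.2987] t 7.0 F [0.36 0.11 0.3 ] op 0.0644
```

View pics/w7.png

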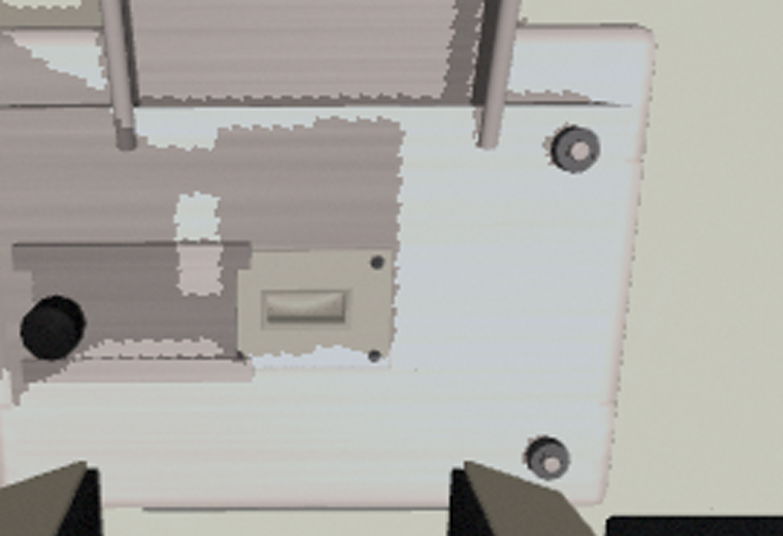

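Run:
```python
import cv2
a=cv2.imread("pics/w7_raw.png")
cv2.imwrite("pics/w7b.png",cv2.resize(a[155:210,295:370],None,fx=10,fy=10,interpolation=cv2.INTER_NEAREST))
```

```text
(no output)
```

View pics/w7b.png

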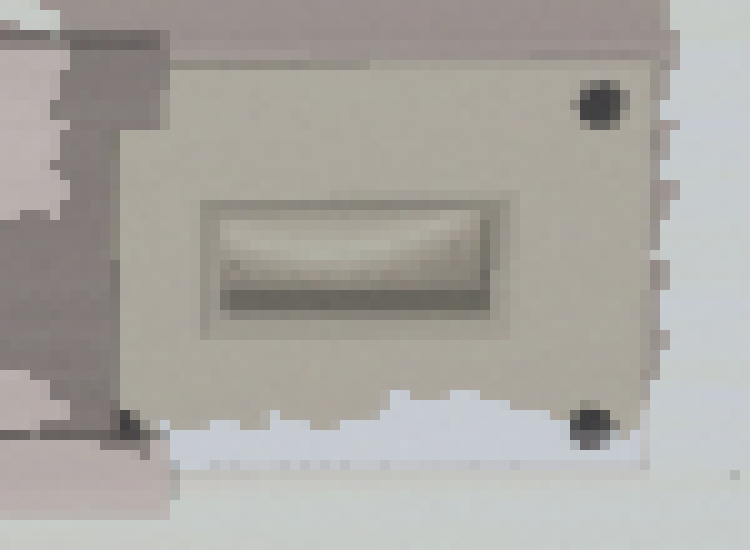

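Run:
```python
from h import *
o=np.load('o7.npy',allow_pickle=True).item()
print(robot.observe()['tool_pos']-o['tool_pos'])
print('slot',unproj('wrist',(329.9,181.4),.155,o))
for uv in [(314.5,174.4),(345.3,174.4),(314.5,188.5),(345.3,188.5)]: print(unproj('wrist',uv,.155,o))
k=unproj('wrist',(225+52/2.9,75+326/2.9),.181,o);print('knob',k)
ey=np.array([-np.sin(.295),np.cos(.295),0]);print(k-.079*ey)
# top camera knob-based
```

```text
[ 8.51747987e-05 -1.09554059e-04  2.05044293e-04]
slot [ 0.53579753 -0.13410439  0.155     ]
[ 0.53814391 -0.11798727  0.155     ]
[ 0.54662222 -0.14611558  0.155     ]
[ 0.52472919 -0.12195838  0.155     ]
[ 0.53332452 -0.15046607  0.155     ]
knob [ 0.51471737 -0.05944694  0.181     ]
[ 0.53768582 -0.13503431  0.181     ]
```

Run:
```python
from h import *
plan([.5142,.238,.30],-.23)
```

```text
inc [-0.0029 -0.8835 -0.2184] twist -1.0012 | jaw now -1.2785 q6 0.907 q1 -0.372 pos [ 0.5324 -0.1256  0.2987] t 7.0 F [0.36 0.11 0.3 ] op 0.0644
```

Call:
move_arm([
  [0,-0.15,-0.036,-0.17],
  [0,-0.3,-0.073,-0.34],
  [0,-0.45,-0.11,-0.5],
  [0,-0.6,-0.146,-0.67],
  [0,-0.75,-0.182,-0.84],
])

```text
time: 7.62
tool_pos: [0.5154, 0.1843, 0.2992]
tool_rot: [1.758, 1.57, -0.206]
contact_force: [0.7, 0.2, 0.0]
opening: 0.0648
```

Run:
```python
from h import *
plan([.5142,.238,.30],-.23)
```

```text
inc [-0.0021 -0.0543 -0.1228] twist -0.1559 | jaw now -0.3932 q6 0.597 q1 0.203 pos [0.5154 0.1843 0.2992] t 7.62 F [0.69 0.25 0.05] op 0.0648
```

Call:
move_arm([
  [0,-0.054,-0.123,-0.156],
  [0,-0.054,-0.123,-0.156],
  [0,-0.054,-0.123,-0.156],
  [0,-0.054,-0.123,-0.156],
])

```text
time: 8.12
tool_pos: [0.5155, 0.2346, 0.2992]
tool_rot: [0.316, 1.57, -1.493]
contact_force: [-0.5, -0.4, 0.3]
opening: 0.0646
```

Run:
```python
from h import *
plan([.5142,.238,.30],-.23)
o=shot('wrist','w8.png')
np.save('o8.npy',o,allow_pickle=True)
plan([.5142,.238,.30],-.23)
print(proj('wrist',[.5142,.238,.131],o))
```

```text
inc [-0.0021 -0.0051 -0.0075] twist -0.0081 | jaw now -0.2385 q6 0.531 q1 0.292 pos [0.5155 0.2346 0.2992] t 8.12 F [-0.54 -0.35  0.27] op 0.0646
inc [-0.002  -0.0053 -0.0077] twist -0.0082 | jaw now -0.2386 q6 0.53 q1 0.292 pos [0.5155 0.2345 0.2992] t 8.18 F [ 0.38  0.11 -0.76] op 0.064
[318.41947342 174.36439314]
```

View pics/w8.png

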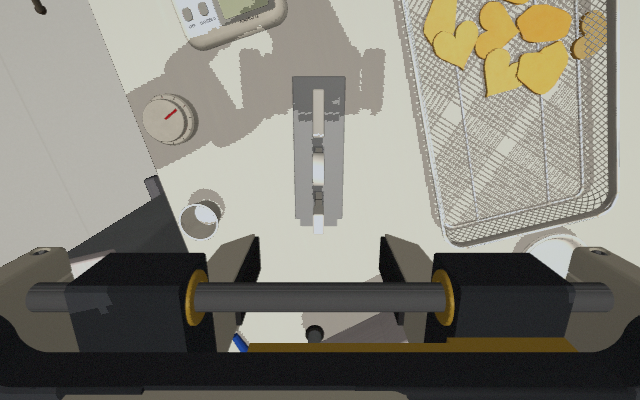

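Run:
```python
import cv2
a=cv2.imread("pics/w8_raw.png")
cv2.imwrite("pics/w8b.png",cv2.resize(a[65:245,280:360],None,fx=3.3*2,fy=3.3,interpolation=cv2.INTER_CUBIC))
```

```text
(no output)
```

View pics/w8b.png

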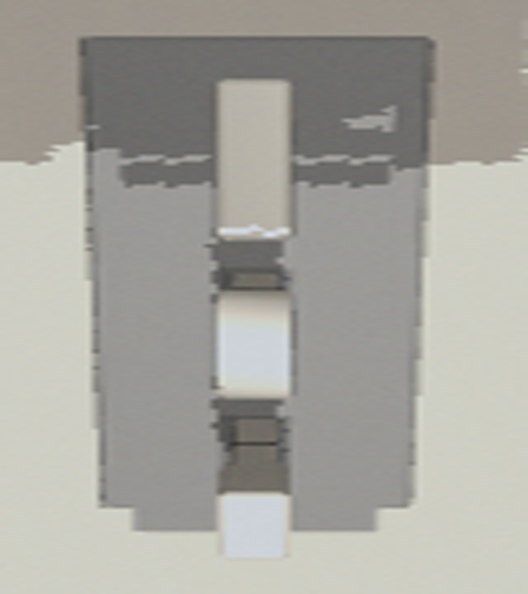

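Run:
```python
from h import *
o=np.load('o8.npy',allow_pickle=True).item()
a=-.2386; ex=np.array([np.cos(a),np.sin(a),0]);ey=np.array([-np.sin(a),np.cos(a),0])
c0=np.array([.5142,.238,.113])
for s in (-.004,-.002,0,.002,.004):
    c=c0+s*ey; q=np.array([proj('wrist',c+.018*(np.cos(t)*ey+np.sin(t)*np.array([0,0,1])),o) for t in np.linspace(0,2*np.pi,60)])
    print(s,q[:,1].min(),q[:,1].max(),q[:,0].mean())
print('target rows',65+290/3.3-.5,65+400/3.3-.5)
for z in (.131,.113): print(unproj('wrist',(318.2,174.4),z,o))
# slim and bar tops
print('slim',unproj('wrist',(318.2,65+525/3.3-.5),.129,o))
```

```text
-0.004 157.44676681244667 190.6442969059714 318.4874158058738
-0.002 155.6147930401905 188.87986538274464 318.48607542682277
0 153.77660118162558 187.10948319364167 318.4847304968775
0.002 151.93215952478604 185.33312018427273 318.4833809927915
0.004 150.0814361416992 183.5507459961643 318.4820268911601
target rows 152.37878787878788 185.71212121212122
[0.51397106 0.23801682 0.131     ]
[0.51286968 0.23386361 0.113     ]
slim [0.5008199  0.18422007 0.129     ]
```

Run:
```python
from h import *
plan([.5145,.2396,.18],-.2386)
```

```text
inc [ 0.298  -0.0055 -0.0118] twist -0.0 | jaw now -0.2386 q6 0.53 q1 0.292 pos [0.5155 0.2345 0.2992] t 8.18 F [ 0.38  0.11 -0.76] op 0.064
```

Call:
move_arm([
  [0.1,-0.0055,-0.012,0],
  [0.2,-0.0055,-0.012,0],
  [0.27,-0.0055,-0.012,0],
  [0.298,-0.0055,-0.012,0],
  [0.298,-0.0055,-0.012,0],
])

```text
time: 8.8
tool_pos: [0.5145, 0.2404, 0.1799]
tool_rot: [-0.758, 1.57, -2.567]
contact_force: [0.8, -0.3, 0.3]
opening: 0.064
```

Run:
```python
from h import *
plan([.5145,.2396,.094],-.2386)
```

```text
inc [0.2148 0.0005 0.0018] twist 0.0012 | jaw now -0.2373 q6 0.54 q1 0.302 pos [0.5145 0.2404 0.1799] t 8.8 F [ 0.82 -0.33  0.28] op 0.064
```

Call:
move_arm([
  [0.08,0,0.002,0],
  [0.15,0,0.002,0],
  [0.2,0,0.002,0],
  [0.215,0,0.002,0],
  [0.215,0,0.002,0],
])

```text
time: 9.43
tool_pos: [0.5148, 0.2403, 0.0949]
tool_rot: [2.06, 1.569, 0.253]
contact_force: [-0.5, -0.6, -0.1]
opening: 0.0642
```

Run:
```python
from h import *
plan([.5145,.2396,.094],-.2386)
o=shot('wrist','w9.png')
```

```text
inc [ 0.0021 -0.0003  0.0019] twist 0.0021 | jaw now -0.2364 q6 0.538 q1 0.302 pos [0.5148 0.2403 0.0949] t 9.43 F [-0.47 -0.6  -0.07] op 0.0642
```

View pics/w9.png

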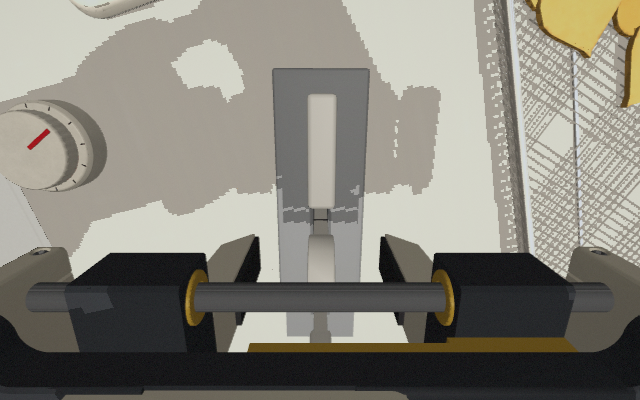

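Call:
move_arm([
  [0,0.001,0,0],
  [0,0.001,0,0],
  [0,0.001,0,0],
  [0,0.001,0,0],
  [0,0.001,0,0],
], gripper=1.0, squeeze=25)

```text
time: 10.1
tool_pos: [0.5145, 0.2401, 0.0939]
tool_rot: [0.115, 1.571, -1.692]
contact_force: [0.4, 0.6, -0.1]
opening: 0.019
```

Call:
move_arm([
  [0,0,0,0],
  [0,0,0,0],
  [0,0,0,0],
  [0,0,0,0],
  [0,0,0,0],
])

```text
time: 10.72
tool_pos: [0.5145, 0.2401, 0.0938]
tool_rot: [0.072, 1.571, -1.735]
contact_force: [0.3, 0.1, -0.6]
opening: 0.0116
```

Run:
```python
from h import *
plan([.5145,.2396,.094],-.2386)
```

```text
inc [-0.0004  0.0004  0.0012] twist 0.0024 | jaw now -0.2361 q6 0.538 q1 0.302 pos [0.5145 0.2401 0.0938] t 10.72 F [ 0.26  0.12 -0.57] op 0.0116
```

Call:
move_arm([
  [-0.04,0,0,0],
  [-0.08,0,0,0],
  [-0.12,0,0,0],
  [-0.16,0,0,0],
  [-0.22,0,0,0],
])

```text
time: 11.35
tool_pos: [0.5141, 0.24, 0.1829]
tool_rot: [-0.993, 1.57, -2.8]
contact_force: [0.3, 0.1, -0.8]
opening: 0.0122
```

Call:
move_arm([
  [-0.08,0,0,0],
  [-0.16,0,0,0],
  [-0.24,0,0,0],
  [-0.3,0,0,0],
  [-0.3,0,0,0],
])

```text
time: 11.98
tool_pos: [0.5151, 0.2404, 0.3044]
tool_rot: [2.099, 1.566, 0.292]
contact_force: [0.7, -0.7, -0.1]
opening: 0.012
```

Run:
```python
from h import *
plan([.5357,-.1345,.30],.295)
o=shot('side','s3.png',(170,100,410,310),3)
```

```text
inc [0.0099 0.2693 0.8992] twist -0.5071 | jaw now -0.2361 q6 0.538 q1 0.302 pos [0.5151 0.2404 0.3044] t 11.97 F [ 0.71 -0.69 -0.08] op 0.012
```

View pics/s3.png

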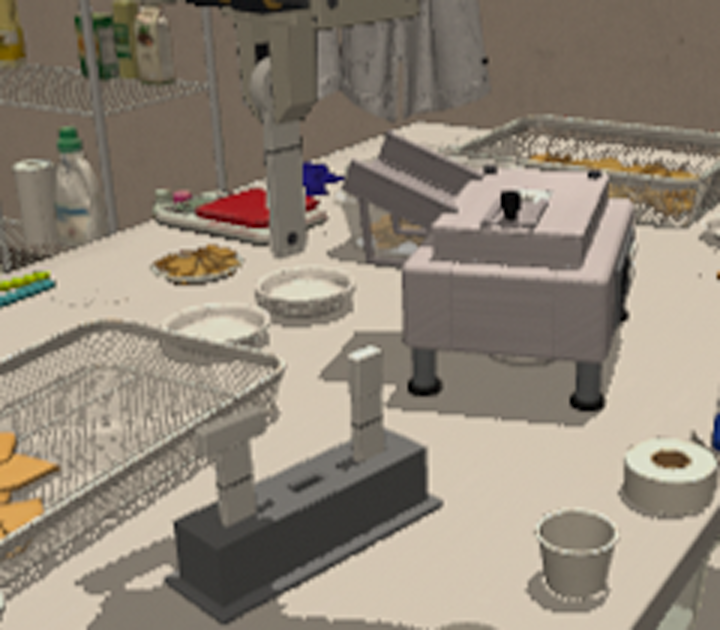

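Call:
move_arm([
  [0,0.03,0.1,-0.05],
  [0,0.06,0.2,-0.1],
  [0,0.09,0.3,-0.15],
  [0,0.12,0.4,-0.2],
  [0,0.15,0.5,-0.26],
])

```text
time: 12.65
tool_pos: [0.5252, 0.0304, 0.3004]
tool_rot: [-1.671, 1.568, 3.08]
contact_force: [0.2, 0.9, -0.7]
opening: 0.0122
```

Run:
```python
from h import *
plan([.5357,-.1345,.30],.295)
```

```text
inc [0.0008 0.0104 0.4129] twist -0.2453 | jaw now 0.0382 q6 -0.126 q1 -0.088 pos [0.5252 0.0304 0.3004] t 12.65 F [ 0.2   0.89 -0.73] op 0.0122
```

Call:
move_arm([
  [0,0.003,0.12,-0.07],
  [0,0.006,0.24,-0.14],
  [0,0.009,0.34,-0.2],
  [0,0.01,0.4,-0.24],
  [0,0.01,0.412,-0.245],
])

```text
time: 13.28
tool_pos: [0.5353, -0.134, 0.3003]
tool_rot: [-2.217, 1.568, 2.786]
contact_force: [-1.2, -0.4, -1.5]
opening: 0.0119
```

Call:
move_arm([
  [0,0,0,0],
  [0,0,0,0],
  [0,0,0,0],
])

```text
time: 13.65
tool_pos: [0.536, -0.132, 0.302]
tool_rot: [1.118, 1.571, -0.159]
contact_force: [0.8, 0.3, 0.3]
opening: 0.012
```

Run:
```python
from h import *
plan([.5357,-.1345,.30],.295)
o=shot('wrist','w10.png');np.save('o10.npy',o,allow_pickle=True)
print(proj('wrist',[.5357,-.1345,.155],o))
R=Rt(o['tool_rot']);print(R.round(4)); print(proj('wrist',o['tool_pos']+R@[.0888,0,0],o))
```

```text
inc [ 0.005  -0.0026  0.0059] twist -0.0012 | jaw now 0.2937 q6 -0.674 q1 -0.38 pos [ 0.536 -0.132  0.302] t 13.65 F [0.77 0.34 0.29] op 0.012
[319.10551737 185.30862312]
[[ 2.000e-04  9.572e-01  2.895e-01]
 [-0.000e+00  2.895e-01 -9.572e-01]
 [-1.000e+00  1.000e-04  1.000e-04]]
[320.28416248 201.65506316]
```

View pics/w10.png

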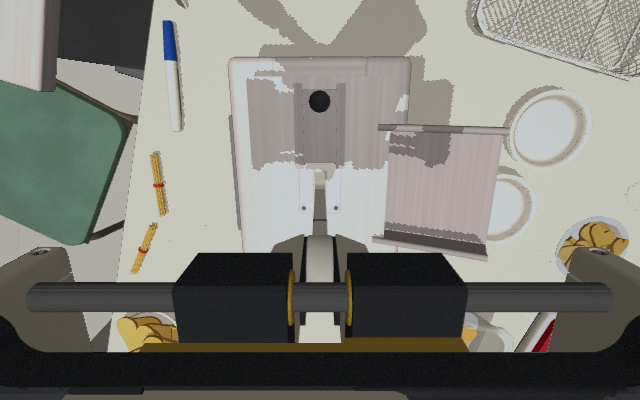

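Run:
```python
from h import *
im=robot.read_camera('wrist')[:,:,::-1];cv2.imwrite('pics/w11_raw.png',im)
cv2.imwrite('pics/w11.png',cv2.resize(im[150:250,285:355],None,fx=8,fy=6,interpolation=cv2.INTER_NEAREST))
plan([.5357,-.1345,.30],.295)
im=robot.read_camera('side')[:,:,::-1]
cv2.imwrite('pics/s4.png',cv2.resize(im[90:210,290:390],None,fx=5,fy=5,interpolation=cv2.INTER_CUBIC))
```

```text
inc [ 0.0051 -0.0024  0.0052] twist -0.0014 | jaw now 0.2935 q6 -0.674 q1 -0.381 pos [ 0.536  -0.1323  0.302 ] t 13.75 F [ 0.11  0.79 -0.08] op 0.0118
```

View pics/w11.png

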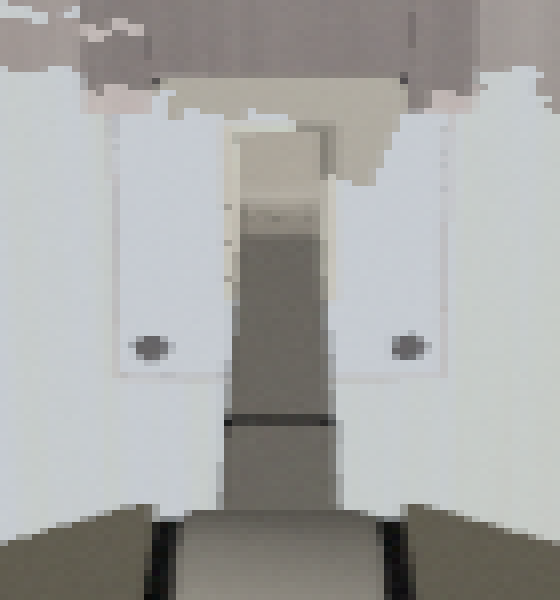

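View pics/s4.png

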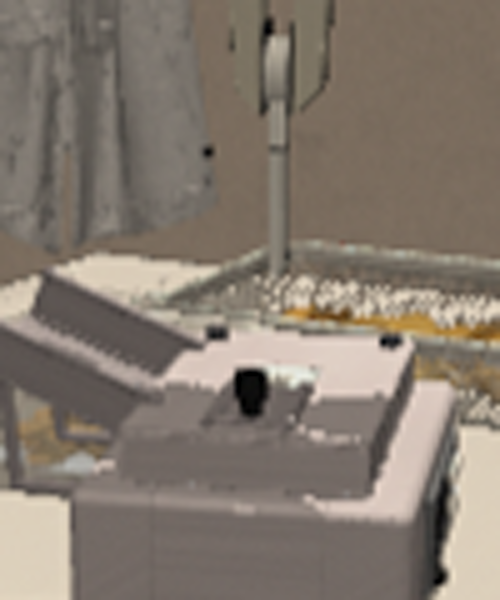

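Run:
```python
from h import *
o=robot.observe();R=Rt(o['tool_rot'])
t=lambda *p: proj('wrist',o['tool_pos']+R@np.array(p),o)
print('step edge pred',t(.0848,0,-.012),'meas row 188.7'); print('d/dz',t(.0848,0,-.011)[1]-t(.0848,0,-.012)[1],'d/dx',t(.0858,0,-.012)[1]-t(.0848,0,-.012)[1])
print('line pred',t(.019+.0,0,-.012),'meas',150+421/6-.5)
a=.2945;ex=np.array([np.cos(a),np.sin(a),0]);ey=np.array([-np.sin(a),np.cos(a),0])
s=np.array([.5357,-.1345,.155])
for y in (.015,.013): print('slot edge',y,proj('wrist',s+ey*y,o))
print('covR edge meas',150+80/6-.5, 'pred knob', proj('wrist',s+ey*.079+[0,0,.028],o),'cover edge',proj('wrist',s+ey*(.045+.034-.079+.079)*0+ey*(.0205),o))
for b in ((-.0165,-.0165),(.0165,-.0165)):print('bolt',proj('wrist',s+ex*b[0]+ey*b[1]+[0,0,.001],o))
print('insert -y edge rows for y',[(y,proj('wrist',s+ey*y,o)[1].round(1)) for y in (-.018,-.02,-.022)],'meas',150+378/6-.5)
print('slot rel tool (tool axes)',R.T@(s-o['tool_pos']))
```

```text
step edge pred [320.30550801 188.61177995] meas row 188.7
d/dz 1.2342547970854696 d/dx -0.34992569865278256
line pred [320.5015603  219.36244976] meas 219.66666666666669
slot edge 0.015 [319.20513073 169.77954487]
slot edge 0.013 [319.20799275 171.81464921]
covR edge meas 162.83333333333334 pred knob [319.0533813  100.78456109] cover edge [319.19720374 164.14287872]
bolt [302.52222628 201.28882548]
bolt [335.97525061 201.25822654]
insert -y edge rows for y [(-0.018, np.float64(202.4)), (-0.02, np.float64(204.3)), (-0.022, np.float64(206.2))] meas 212.5
slot rel tool (tool axes) [ 0.14704981 -0.00093143  0.00189227]
```

Call:
move_arm([
  [0.03,0,0.005,0],
  [0.07,0,0.005,0],
  [0.1,0,0.005,0],
  [0.12,0,0.005,0],
  [0.12,0,0.005,0],
])

```text
time: 14.42
tool_pos: [0.5363, -0.1348, 0.2533]
tool_rot: [-2.184, 1.57, 2.821]
contact_force: [-0.3, -0.7, -0.8]
opening: 0.0121
```

Call:
move_arm([
  [0,0,0,0],
  [0,0,0,0],
])

```text
time: 14.68
tool_pos: [0.5368, -0.1349, 0.2544]
tool_rot: [0.813, 1.57, -0.465]
contact_force: [0.9, -0.0, -0.0]
opening: 0.0117
```

Run:
```python
from h import *
o=robot.observe();R=Rt(o['tool_rot'])
im=robot.read_camera('wrist')[:,:,::-1];cv2.imwrite('pics/w12_raw.png',im)
cv2.imwrite('pics/w12.png',cv2.resize(im[160:250,285:355],None,fx=8,fy=6.6,interpolation=cv2.INTER_NEAREST))
plan([.5357,-.1345,.25],.295)
im=robot.read_camera('side')[:,:,::-1]
cv2.imwrite('pics/s5.png',cv2.resize(im[90:210,290:390],None,fx=5,fy=5,interpolation=cv2.INTER_CUBIC))
a=.2945;ex=np.array([np.cos(a),np.sin(a),0]);ey=np.array([-np.sin(a),np.cos(a),0])
s=np.array([.5357,-.1345,.155])
for y in (.015,.013): print('slot edge',y,proj('wrist',s+ey*y,o))
print(proj('wrist',o['tool_pos']+R@[.0848,0,-.012],o))
```

```text
inc [ 0.011  -0.0022 -0.0017] twist -0.0022 | jaw now 0.2927 q6 -0.677 q1 -0.385 pos [ 0.5367 -0.1349  0.2544] t 14.72 F [ 0.22  0.65 -1.67] op 0.0118
slot edge 0.015 [319.02289225 179.27170124]
slot edge 0.013 [319.02798797 181.63889128]
[320.30569423 188.61078173]
```

View pics/w12.png

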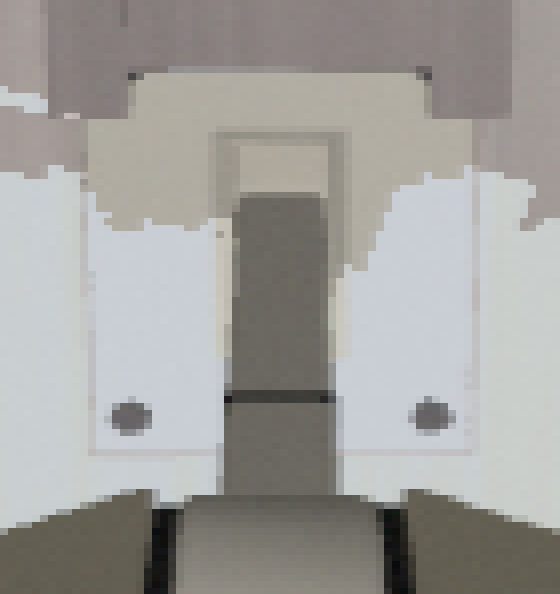

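View pics/s5.png

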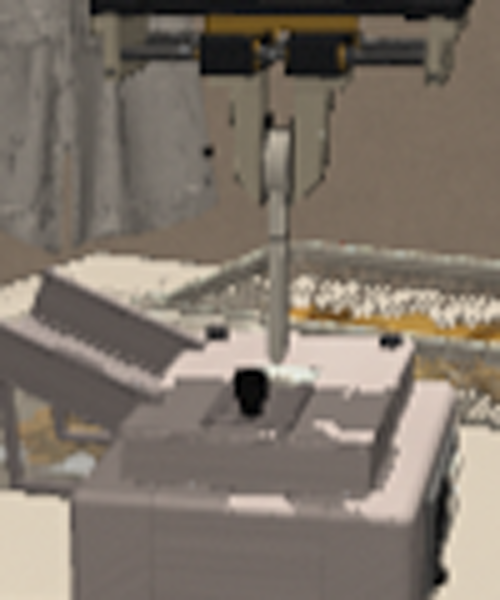

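Call:
move_arm([
  [0,0,-0.0015,0],
  [0.01,0,-0.0015,0],
  [0.02,0,-0.0015,0],
  [0.03,0,-0.0015,0],
  [0.038,0,-0.0015,0],
])

```text
time: 15.4
tool_pos: [0.5363, -0.1343, 0.2383]
tool_rot: [-1.959, 1.57, 3.046]
contact_force: [0.2, 0.6, -1.1]
opening: 0.0118
```

Call:
move_arm([
  [0.005,0,0,0],
  [0.01,0,0,0],
  [0.015,0,0,0],
])

```text
time: 15.78
tool_pos: [0.5364, -0.1343, 0.2327]
tool_rot: [0.535, 1.571, -0.743]
contact_force: [1.3, -1.0, -1.2]
opening: 0.0118
```

Run:
```python
from h import *
o=robot.observe();R=Rt(o['tool_rot'])
im=robot.read_camera('wrist')[:,:,::-1];cv2.imwrite('pics/w13_raw.png',im)
cv2.imwrite('pics/w13.png',cv2.resize(im[160:250,285:355],None,fx=8,fy=6.6,interpolation=cv2.INTER_NEAREST))
plan([.5357,-.1345,.1738],.295); print(o['torque'])
```

```text
inc [ 0.1464 -0.0015  0.0002] twist -0.0022 | jaw now 0.2927 q6 -0.677 q1 -0.384 pos [ 0.5363 -0.1342  0.2324] t 15.82 F [-0.54 -0.64 -1.91] op 0.0117
[-0.01699289 -0.12949321  0.01576428]
```

View pics/w13.png

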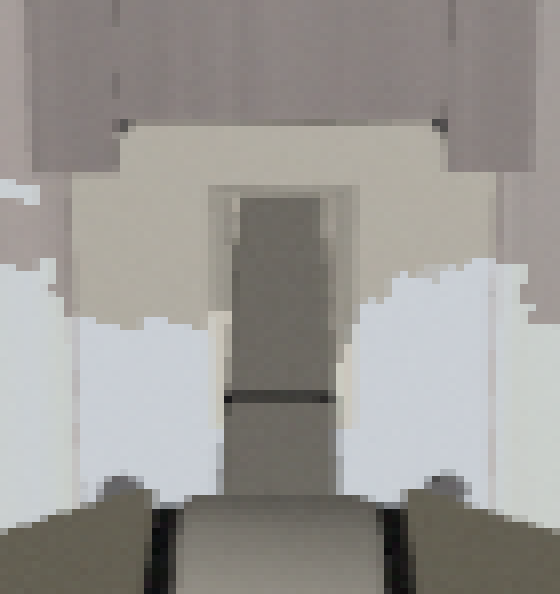

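Call:
move_arm([
  [0.01,0.0004,0,0],
  [0.022,0.0004,0,0],
  [0.034,0.0004,0,0],
  [0.046,0.0004,0,0],
  [0.058,0.0004,0,0],
])

```text
time: 16.45
tool_pos: [0.5365, -0.1342, 0.2091]
tool_rot: [-1.334, 1.571, -2.612]
contact_force: [-0.7, 0.7, -0.7]
opening: 0.0115
```

Run:
```python
from h import *
plan([.5357,-.1345,.1738],.295); print(robot.observe()['torque'])
```

```text
inc [ 0.0883 -0.0021  0.0001] twist -0.0022 | jaw now 0.2927 q6 -0.676 q1 -0.384 pos [ 0.5365 -0.1342  0.2091] t 16.45 F [-0.7   0.74 -0.66] op 0.0115
[-0.00433289 -0.15152383 -0.02709399]
```

Call:
move_arm([
  [0.012,0,0,0],
  [0.025,0,0,0],
  [0.04,0,0,0],
  [0.055,0,0,0],
  [0.068,0,0,0],
])

```text
time: 17.08
tool_pos: [0.5365, -0.1342, 0.1818]
tool_rot: [-2.01, 1.571, 2.995]
contact_force: [-0.3, 0.4, -1.4]
opening: 0.0122
```

Run:
```python
from h import *
im=robot.read_camera('wrist')[:,:,::-1];cv2.imwrite('pics/w14_raw.png',im)
cv2.imwrite('pics/w14.png',cv2.resize(im[170:290,275:365],None,fx=6,fy=5,interpolation=cv2.INTER_NEAREST))
plan([.5357,-.1345,.1738],.295); print(robot.observe()['torque'])
im=robot.read_camera('side')[:,:,::-1]
cv2.imwrite('pics/s6.png',cv2.resize(im[130:210,310:370],None,fx=8,fy=7.4,interpolation=cv2.INTER_CUBIC))
```

```text
inc [ 0.0184 -0.0013  0.0007] twist -0.0023 | jaw now 0.2926 q6 -0.676 q1 -0.384 pos [ 0.5361 -0.1341  0.1812] t 17.12 F [-0.49  0.05 -0.54] op 0.0118
[-0.04726619 -0.14378482  0.00236155]
```

View pics/w14.png

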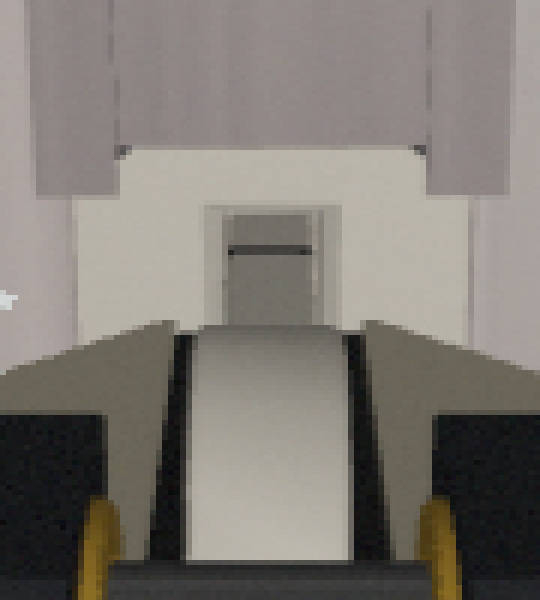

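View pics/s6.png

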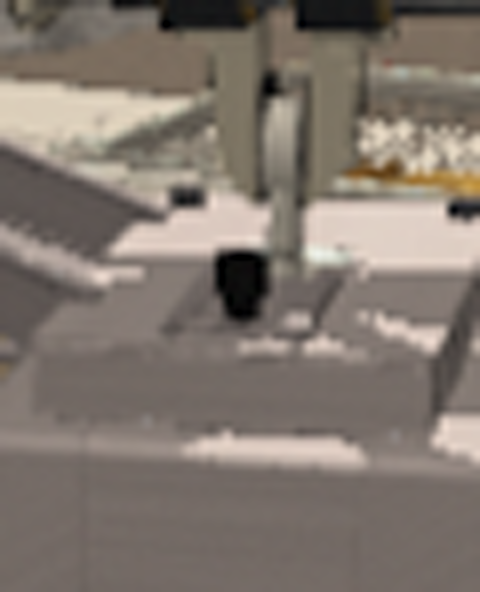

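Call:
move_arm([
  [0.005,0.0008,0,0],
  [0.01,0.0008,0,0],
  [0.015,0.0008,0,0],
  [0.0184,0.0008,0,0],
  [0.0184,0.0008,0,0],
])

```text
time: 17.8
tool_pos: [0.5368, -0.1341, 0.1748]
tool_rot: [-1.605, 1.571, -2.883]
contact_force: [-0.5, -0.2, -0.5]
opening: 0.012
```

Call:
move_arm([
  [0,0,0,0],
  [0,0,0,0],
])

```text
time: 18.05
tool_pos: [0.5369, -0.1341, 0.175]
tool_rot: [0.543, 1.571, -0.735]
contact_force: [0.5, 0.3, 0.0]
opening: 0.0121
```

Run:
```python
from h import *
o=robot.observe();R=Rt(o['tool_rot'])
im=robot.read_camera('wrist')[:,:,::-1];cv2.imwrite('pics/w15_raw.png',im)
cv2.imwrite('pics/w15.png',cv2.resize(im[175:265,285:355],None,fx=8,fy=6.6,interpolation=cv2.INTER_NEAREST))
plan([.5357,-.1345,.1738],.295); print(o['torque'])
a=.2945;ey=np.array([-np.sin(a),np.cos(a),0]); s=np.array([.5357,-.1345,.155])
pr=lambda y,z: ((proj('wrist',s+ey*y+[0,0,z],o)[1]+.5-175)*6.6).round(1)
print('outer edge',pr(.015,0),'blade@',[(z,pr(.012,z)) for z in (-.002,-.001,0,.001,.002)])
```

```text
inc [ 0.0031 -0.0031 -0.    ] twist -0.0022 | jaw now 0.2927 q6 -0.676 q1 -0.383 pos [ 0.5369 -0.1342  0.175 ] t 18.1 F [ 0.39 -0.7  -0.11] op 0.0115
[ 0.0119719  -0.10961471  0.00468925]
outer edge 260.3 blade@ [(-0.002, np.float64(283.9)), (-0.001, np.float64(287.9)), (0, np.float64(291.9)), (0.001, np.float64(296.0)), (0.002, np.float64(300.2))]
```

View pics/w15.png

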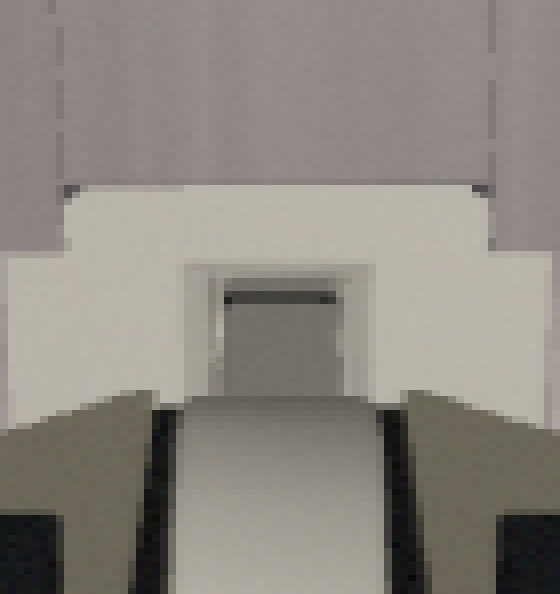

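Call:
move_arm([
  [0.0015,-0.0004,0,0],
  [0.0028,-0.0004,0,0],
  [0.0028,-0.0004,0,0],
  [0.0028,-0.0004,0,0],
  [0.0028,-0.0004,0,0],
])

```text
time: 18.73
tool_pos: [0.5367, -0.1342, 0.1739]
tool_rot: [0.132, 1.571, -1.146]
contact_force: [0.0, 0.1, -0.9]
opening: 0.012
```

Run:
```python
from h import *
o=robot.observe();R=Rt(o['tool_rot'])
im=robot.read_camera('wrist')[:,:,::-1];cv2.imwrite('pics/w16_raw.png',im)
cv2.imwrite('pics/w16.png',cv2.resize(im[175:265,285:355],None,fx=8,fy=6.6,interpolation=cv2.INTER_NEAREST))
plan([.5357,-.1345,.1738],.295); print(o['torque'])
a=.2945;ey=np.array([-np.sin(a),np.cos(a),0]); s=np.array([.5357,-.1345,.155])
pr=lambda y,z: ((proj('wrist',s+ey*y+[0,0,z],o)[1]+.5-175)*6.6).round(1)
print('outer edge',pr(.015,0),'blade@',[(z,pr(.012,z)) for z in (-.002,-.001,0,.001,.002)])
im=robot.read_camera('top')[:,:,::-1]
cv2.imwrite('pics/t16.png',cv2.resize(im[110:260,210:470],None,fx=3,fy=3,interpolation=cv2.INTER_CUBIC))
```

```text
inc [ 0.0001 -0.0026  0.    ] twist -0.0022 | jaw now 0.2927 q6 -0.676 q1 -0.383 pos [ 0.5367 -0.1342  0.1738] t 18.77 F [ 0.32  0.35 -0.73] op 0.0119
[ 0.03423655 -0.15901125 -0.09049909]
outer edge 265.1 blade@ [(-0.002, np.float64(288.8)), (-0.001, np.float64(292.8)), (0, np.float64(296.9)), (0.001, np.float64(301.0)), (0.002, np.float64(305.2))]
```

View pics/w16.png

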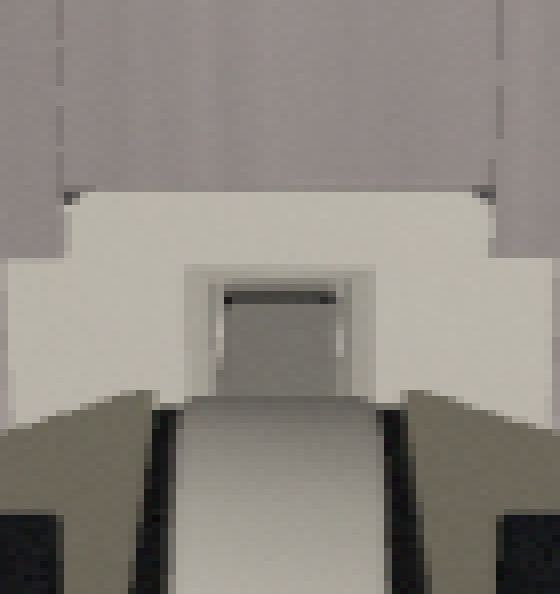

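View pics/t16.png

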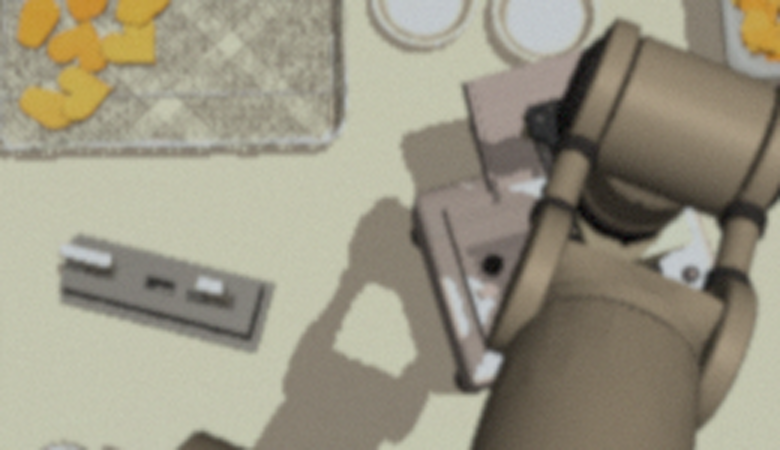

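Run:
```python
from h import *
o=robot.observe();print(o['time'],o['contact_force'],o['opening'],np.abs(o['qvel']).max()); print(robot.hand_in())
```

```text
18.825 [ 0.3376122  -0.78683376 -1.25885016] 0.011825477957341013 0.0011763282119095155
the job is handed in; nothing more can be done
None
```

I slid the cover open by its knob until it hit its stop (about 11 N there), then took the round-headed stick from the middle slot of the stand. I lowered it through the test slot and handed the job in at 18.8 s, still holding it.

**Depth:** In the last wrist picture, the depth line sits level with the hood's top, within about half a millimetre.

**Centring and force:** The blade is centred in the slot to about 0.3 mm. The measured force stayed around 2 N or less all the way down, which is close to the sensor noise.

**Grip:** The gripper opening reads 11.8 mm, so it still has the 12 mm head, and the arm was at rest.

**Cover and other sticks:** The last top picture shows the other two sticks still in the stand. The knob can be seen, but the arm hides part of the hood there. In the last wrist picture the slot is clear of the cover.

**Disagreement:** The wrist camera and the calibration disagreed by about 1 mm on where the slot is across its width. I lined the blade up with the slot as seen in the picture, and it went through freely.

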